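# Flip the stock marker of the empty parts bin

## Robot

A 7-joint arm with a two-finger parallel gripper is mounted at the origin on the work surface. World frame = base frame: x ahead of the robot, y to its left, z up, the work surface at z = 0. Lengths are in m, angles in rad, forces in N, time in s.
With the tool pointing down it reaches from about 0.4 to 0.85 m from the base axis. Payload 10.4 kg.
Tool frame: the origin (TCP) lies between the finger pads; the fingertips stand 25 mm ahead of it and the grasp point (between the pads) lies 6 mm ahead of it (arm.finger_overhang is the z of the fingertips in the tool frame, in m); z points along the fingers, y is the direction in which the jaws open and shut (so a half turn about z gives the same grasp; the last joint's range is limited). The gripper opens to 85 mm and grips with 20 to 120 N. Pads are 22 mm wide; open, the fingers measure 114 mm over their backs; the gripper's body (76 mm by 85 mm) begins 54 mm behind the grasp point. The pads swing forward as they close: fully open they stand 13 mm farther back than shut.
Start: joints at [-1.132, 0.332, -0.065, 1.46, 0.022, 1.35, -0.088], TCP at [0.278, 0.56, 0.256] pointing down, gripper open.
Joint ranges: [-2.6, 2.6], [-0.5, 2.12], [-1.47, 1.34], [0.16, 2.42], [-1.27, 4.41], [0.06, 2.06], [-2.6, 2.6]. Speed limits (rad/s): [2.22, 2.22, 2.79, 2.79, 3.14, 3.14, 3.14].

## Interface

Orientations are given as a unit quaternion [x, y, z, w].
In Python, from plant import arm gives the robot as it stands.
- The arm moves only by the tool move_arm, never from a script. Its argument "increments" is a list of rows, each a list of 7 numbers: the opening, from 0 (shut) to 1 (fully open), then the shift along the tool's x, y, z in units of 0.4 m (1.0 is 0.4 m), then the turn, a rotation vector about the tool's x, y, z in units of 0.5 rad (1.0 is 0.5 rad). In form: [[claw, dx, dy, dz, ax, ay, az], ...]. A call has 1 to 5 rows; each row shifts and turns the pose as measured when the row begins, along the tool's axes as they then stand; what a row does not reach is not made up. A row lasts 1/8 s, in which the tool goes at most 62.5 mm and 10.7 degrees, less where a joint would pass 70% of its speed; a pose out of reach is approached as far as the arm can. A call with a number of a shift or a turn outside -1 to 1 is refused whole. A call with a gripper value outside its range is refused whole. The fingers move at their own pace and stop on an object; the grip force is fixed at half the most. Time passes only in rows, so rows that do not move let the fingers close. It gives the time, the measured TCP pose, the force and the opening at its end, in the units of the state.
- arm.observe(): the state, without advancing time (a new reading comes with each control period).
- arm.grab_frame(name): name is "scene" or "top" or "wrist"; returns (picture, depth): 420x560x3 uint8, red, green, blue; 420x560 float32, m along the optical axis (not along the pixel's ray), 0 where there is no reading.
- arm.calibration(name): a dict with "fx", "fy", "cx", "cy" (pixels), "D" ([k1, k2, p1, p2, k3] as OpenCV has them; the pictures are not rectified), "xyz" and "orientation" of the camera in the world; the wrist camera has in their place "hand_eye" (4x4, takes a point from camera to tool coordinates, whose origin is the TCP and whose axes are the flange's). Camera axes: x right, y down, z forward; pixel columns grow to the right and rows downward; lengths in m; the calibration is good to about 2 mm. A picture is of the moment at which its call begins: read the wrist's pose just before it. calibration takes no time and is no camera call.
- arm.finish_job(): hands the job in, once; it reports no verdict.
The state is a dict: "t": time; "joints": joint angles; "qvel": joint speeds; "joint_efforts": joint torques, N m; "tcp_pos": TCP position; "tcp_rot": TCP orientation; "wrist_force": force on the tool from outside, world axes, zero at the start; "ft_torque": the same for the moment, N m; "opening": finger opening in m.
Only numpy, scipy, OpenCV 4.12 (cv2) and the standard library are available. Lean on these libraries where they do the work, as an engineer would, in place of code of your own. Each camera call takes 0.05 s, during which the arm holds its last target.

## Task

One of the two parts bins has run empty. With a fingertip, push up the paddle of the marker in front of the empty bin and flip it right over its hinge until it lies flat on the bin side with its two-bar face up, leaving its stand where it is. Do not disturb the stocked bin's marker or the loose parts standing around.

Things in the scene. Friction and masses are not known exactly. Their poses are not given: they have to be found in the camera images.
- stand_empty: Marker stand on the robot's side of the EMPTY bin (nothing inside); the grey fixed bin (160 x 200 mm, 75 mm high) is centred about 200 mm beyond it. Loose, about 1.5 kg: grey base plate 160 x 120 x 10 mm, two upright steel cheeks 85 mm high, inner faces 98 mm apart. Origin: centre of the underside, below the hinge; x away from the robot to the bin, y along the hinge, z up.
- pivot_empty (a point): Hinge of that marker's paddle: a point on the horizontal hinge line (along this frame's y), midway between the cheeks, 75 mm above the table. Axes as the stand's, they do not turn with the paddle.
- flag_empty (a joint): Paddle angle (rad): 0 = level on the robot's side of the hinge (stand's -x), disc face up; pi/2 = straight up; pi = level on the far side (+x), two-bar face up; stops at both ends. Stiff friction hinge: the paddle stays at any angle it is left at; about 1 N at its free edge moves it. Below the paddle is open space from the base plate (top at 10 mm) to its underside (72 mm).
- edge_empty (a point): Middle of the paddle's free edge (end of its lip), 89 mm from the hinge line; turns with it. Paddle: white plate 84 mm wide, 5 mm thick, running 75 mm out from the hinge line, then a 20 mm finger lip bent 45 degrees to the disc side (up at angle 0, down at pi). One face bears a dark disc 42 mm across, the other two dark bars 62 x 12 mm.
- stand_full: Marker stand on the robot's side of the STOCKED bin (two brake chambers in it, 123 mm tall); the grey fixed bin (160 x 200 mm, 75 mm high) is centred about 200 mm beyond it. Loose, about 1.5 kg: grey base plate 160 x 120 x 10 mm, two upright steel cheeks 85 mm high, inner faces 98 mm apart. Origin: centre of the underside, below the hinge; x away from the robot to the bin, y along the hinge, z up.
- pivot_full (a point): Hinge of that marker's paddle: a point on the horizontal hinge line (along this frame's y), midway between the cheeks, 75 mm above the table. Axes as the stand's, they do not turn with the paddle.
- flag_full (a joint): Paddle angle (rad): 0 = level on the robot's side of the hinge (stand's -x), disc face up; pi/2 = straight up; pi = level on the far side (+x), two-bar face up; stops at both ends. Stiff friction hinge: the paddle stays at any angle it is left at; about 1 N at its free edge moves it. Below the paddle is open space from the base plate (top at 10 mm) to its underside (72 mm).
- edge_full (a point): Middle of the paddle's free edge (end of its lip), 89 mm from the hinge line; turns with it. Paddle: white plate 84 mm wide, 5 mm thick, running 75 mm out from the hinge line, then a 20 mm finger lip bent 45 degrees to the disc side (up at angle 0, down at pi). One face bears a dark disc 42 mm across, the other two dark bars 62 x 12 mm.
- chamber: Bystander: loose blue brake chamber standing to the left, 84 mm across, 118 mm high with its stud, 0.8 kg. Origin: centre of the underside.
- bearing: Bystander: loose steel bearing ring lying to the right, 84 mm across, 28 mm high. Origin: centre of the underside.
- stud: Bystander: loose dark wheel stud standing on its head between the two markers, 36 mm across at the foot, 55 mm high. Origin: centre of the underside.
Not all that is in view belongs to the job. Leave any green, red or turquoise look-alike of the stand_empty alone.

How it is judged:
On the way:
1. the empty bin's paddle is up past the vertical (value of joint flag_empty above 1.65 rad), for 0.05 s.
At the end, for the whole second after the job is handed in: The empty bin's paddle lies flat on the bin side (joint over 3.0 rad, within 8 degrees of level) and at rest; the stocked bin's paddle still lies on the robot's side (under 0.45 rad); both stands upright and, like the bystander parts, within 30 mm of where they began (value of joint flag_empty above 3 rad and value of joint flag_full below 0.45 rad and distance of each of stand_empty, stand_full, chamber, bearing, stud from where it was at the start of the episode below 0.03 m and angle between stand_empty's own z axis and vertical below 0.05 rad and linear speed of stand_empty below 0.02 m/s and velocity of joint flag_empty below 0.1 rad/s); the robot touches nothing.
It fails at once if the empty bin's marker stand is lifted, tipped over 0.25 rad or shifted more than 30 mm (distance of stand_empty from where it was at the start of the episode above 0.03 m or angle between stand_empty's own z axis and vertical above 0.25 rad).
It fails at once if the stocked bin's marker is flipped up or its stand shifted more than 30 mm (value of joint flag_full above 0.45 rad or distance of stand_full from where it was at the start of the episode above 0.03 m).
It fails at once if a bystander part is lifted or shifted more than 30 mm or tipped over (distance of any of chamber, bearing, stud from where it was at the start of the episode above 0.03 m or angle between any of chamber, bearing, stud's own z axis and vertical above 0.5 rad).
It also fails if it takes over 48 s, if anything falls off the work surface, if the arm or the gripper's body presses on something with over 40 N, if the wrist force passes 120 N, or if a joint passes its speed limit or range.

## Working session

There is one attempt and no reset: what is moved stays moved. The work goes in short steps, Python scripts to look and compute and a tool call to move; the robot and the scene stay as the last step left them, time stands still between calls to the robot, and variables do not carry over. Pictures are saved under pics/ and viewed, and the job is handed in when it is done.

Besides the shell and the picture viewer there is one more tool, called after "Request:" by a JSON object that holds its "fn" and its "kwargs". move_arm: Moves the arm, as the interface text tells. Its arguments: {"type":"object","properties":{"increments":{"type":"array","items":{"type":"array","items":{"type":"number"}}}},"required":["increments"]}

```bash
mkdir -p pics; ls; python3 - <<'E'
from plant import arm
import cv2,numpy as np
s=arm.observe();print(s)
for n in("scene","top"):
    p,d=arm.grab_frame(n);cv2.imwrite(f"pics/{n}0.png",p[:,:,::-1]);np.save(f"pics/{n}0d.npy",d)
    print(n,arm.calibration(n))
print(arm.calibration("wrist"))
E
```

```text
pics
{'t': 0.0, 'joints': array([-1.13159824,  0.33287488, -0.06473217,  1.46097848,  0.02157489,
        1.34992198, -0.08848623]), 'qvel': array([ 0.00041618,  0.00039687, -0.00130106, -0.0003339 , -0.00060207,
       -0.00083533,  0.00072756]), 'joint_efforts': array([-7.92372452e-05, -6.25445437e+01,  4.89039451e-02, -3.91601622e+01,
        1.61315594e-02,  9.98204254e-03, -4.56849398e-05]), 'tcp_pos': array([0.27829256, 0.55921616, 0.25549637]), 'tcp_rot': array([ 2.28823318e-01,  9.73467686e-01, -7.28343696e-04, -1.52473203e-04]), 'wrist_force': array([-0.38014293,  0.01407793, -0.25918848]), 'ft_torque': array([-0.02147037, -0.00752287,  0.00700912]), 'opening': 0.08564308619364991}
scene {'fx': 449.86208969150675, 'fy': 449.86208969150675, 'cx': 281.8420549642781, 'cy': 209.09493764968556, 'D': array([-0.02089616,  0.        ,  0.        ,  0.        ,  0.        ]), 'xyz': array([ 1.05275179, -0.43083963,  1.07584179]), 'orientation': array([ 0.83330699,  0.46994226, -0.1373182 , -0.25670499])}
top {'fx': 536.6875921050147, 'fy': 536.6875921050147, 'cx': 276.8015134270009, 'cy': 211.71607142758396, 'D': array([-0.0088582,  0.       ,  0.       ,  0.       ,  0.       ]), 'xyz': array([ 0.30704685, -0.08990674,  1.64501949]), 'orientation': array([-0.69990725,  0.71226109, -0.03668884,  0.03831334])}
{'fx': 304.3001436069966, 'fy': 304.3001436069966, 'cx': 278.6534165405865, 'cy': 210.6454781593177, 'D': array([-0.03684238,  0.        ,  0.        ,  0.        ,  0.        ]), 'hand_eye': array([[ 6.88528767e-05, -9.44766179e-01, -3.27745116e-01,
         8.41642448e-02],
       [ 9.99999928e-01,  1.87747566e-04, -3.31125236e-04,
         4.88397800e-05],
       [ 3.74369272e-04, -3.27745070e-01,  9.44766124e-01,
        -1.17823596e-01],
       [ 0.00000000e+00,  0.00000000e+00,  0.00000000e+00,
         1.00000000e+00]])}
```

View pics/scene0.png

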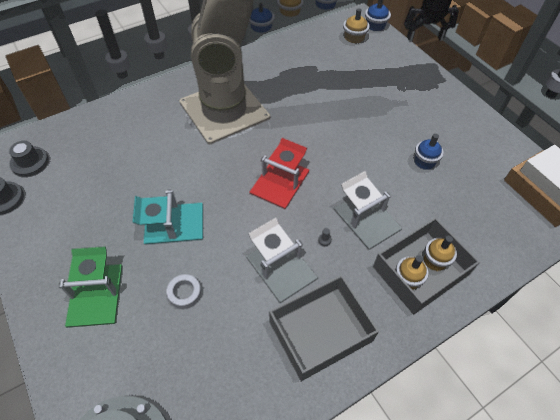

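View pics/top0.png

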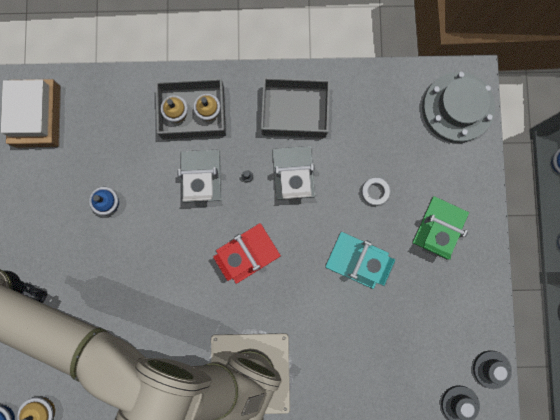

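In the top view the candidates are the white-paddle marker at (295,182) in front of the empty bin (295,108), the white one at (198,185) in front of the stocked bin (190,108), and red, turquoise and green look-alikes at (247,253), (360,260) and (440,228). The one meant is the white marker at (295,182), because its bin has nothing in it. I'll confirm that with a crop and measure it.

```bash
cat > h.py <<'E'
import cv2,numpy as np
from scipy.spatial.transform import Rotation as R
def cloud(d,c,Rm=None,t=None):
    h,w=d.shape
    u,v=np.meshgrid(np.arange(w),np.arange(h))
    K=np.array([[c['fx'],0,c['cx']],[0,c['fy'],c['cy']],[0,0,1]])
    n=cv2.undistortPoints(np.stack([u,v],-1).reshape(-1,1,2).astype(np.float64),K,c['D']).reshape(h,w,2)
    P=np.dstack([n*d[...,None],d])
    if Rm is None: Rm=R.from_quat(c['orientation']).as_matrix();t=c['xyz']
    W=P@Rm.T+t; W[d==0]=np.nan
    return W
E
python3 - <<'E'
from plant import arm
from h import *
for n,rois in (("top",{"E":(265,140,325,205),"F":(172,145,228,210)}),("scene",{"E":(240,215,320,300),"F":(330,170,405,245)})):
    p=cv2.imread(f"pics/{n}0.png");d=np.load(f"pics/{n}0d.npy");W=cloud(d,arm.calibration(n))
    for k,(x0,y0,x1,y1) in rois.items():
        hsv=cv2.cvtColor(p,cv2.COLOR_BGR2HSV)
        m=np.zeros(d.shape,bool);m[y0:y1,x0:x1]=True
        mm=m&(W[...,2]>.06)&(W[...,2]<.10)
        q=W[mm][:,:2].astype(np.float32); print(n,k,"high",mm.sum(),cv2.minAreaRect(q),q.min(0),q.max(0))
        pl=m&(W[...,2]>.068)&(W[...,2]<.080)
        q=W[pl][:,:2].astype(np.float32); print("   plate",pl.sum(),cv2.minAreaRect(q),np.median(W[pl],0))
        ba=m&(W[...,2]>.005)&(W[...,2]<.03)
        q=W[ba][:,:2].astype(np.float32); print("   base",ba.sum(),cv2.minAreaRect(q),np.median(W[ba],0))
        al=m&(W[...,2]>.006)
        q=W[al][:,:2].astype(np.float32); print("   all",cv2.minAreaRect(q))
p=cv2.imread("pics/scene0.png")
cv2.imwrite("pics/crop.png",cv2.resize(p[160:380,220:480],None,fx=3,fy=2.7,interpolation=cv2.INTER_CUBIC)[:600,:800])
W=cloud(np.load("pics/top0d.npy"),arm.calibration("top"))
for nm,(x,y) in dict(bin=(295,108),chamber=(104,201),stud=(247,176),bear=(376,180)).items(): print(nm,W[y,x])
E
```

```text
top E high 918 ((0.5639737844467163, -0.14278088510036469), (0.09865488111972809, 0.11671088635921478), 4.110623836517334) [ 0.5139181  -0.19763973] [ 0.6169282  -0.08170502]
   plate 347 ((0.5689868927001953, -0.143241748213768), (0.08446173369884491, 0.11432160437107086), 3.59785795211792) [ 0.58341405 -0.14341259  0.07762826]
   base 1113 ((0.6048597097396851, -0.14482654631137848), (0.18374991416931152, 0.20145435631275177), 88.98004913330078) [ 0.63881832 -0.1319427   0.00930611]
   all ((0.6046978235244751, -0.14593005180358887), (0.1795293390750885, 0.20120221376419067), 89.0179672241211)
top F high 900 ((0.5595707893371582, 0.14631056785583496), (0.09667037427425385, 0.11775766313076019), 1.5960031747817993) [0.5106505  0.08841077] [0.60926527 0.20605804]
   plate 237 ((0.5719178318977356, 0.14869746565818787), (0.11591557413339615, 0.07004600018262863), 88.44905090332031) [0.5876628  0.14098521 0.07767167]
   base 1076 ((0.5945612192153931, 0.15050184726715088), (0.17197583615779877, 0.20083892345428467), 89.07188415527344) [0.63333265 0.13775698 0.00947462]
   all ((0.59448
[... 771 characters left out ...]
581932, 0.21785394847393036), 88.1221694946289) [0.50954586 0.08361796] [0.7282009  0.20454037]
   plate 250 ((0.6328892111778259, 0.12912943959236145), (0.10933332145214081, 0.18126626312732697), 69.70085906982422) [0.59261109 0.13824651 0.07807742]
   base 1612 ((0.5668685436248779, 0.17457959055900574), (0.22406703233718872, 0.26318076252937317), 54.93891906738281) [0.61814097 0.13525164 0.01022664]
   all ((0.5755336880683899, 0.15516123175621033), (0.19989672303199768, 0.2841949164867401), 52.6660270690918)
bin [ 0.80792322 -0.15041239  0.00543105]
chamber [0.51500564 0.42171189 0.0761464 ]
stud [ 5.85959474e-01 -1.05737728e-04  5.41460692e-02]
bear [ 0.57186151 -0.39248573  0.02388491]
```

View pics/crop.png

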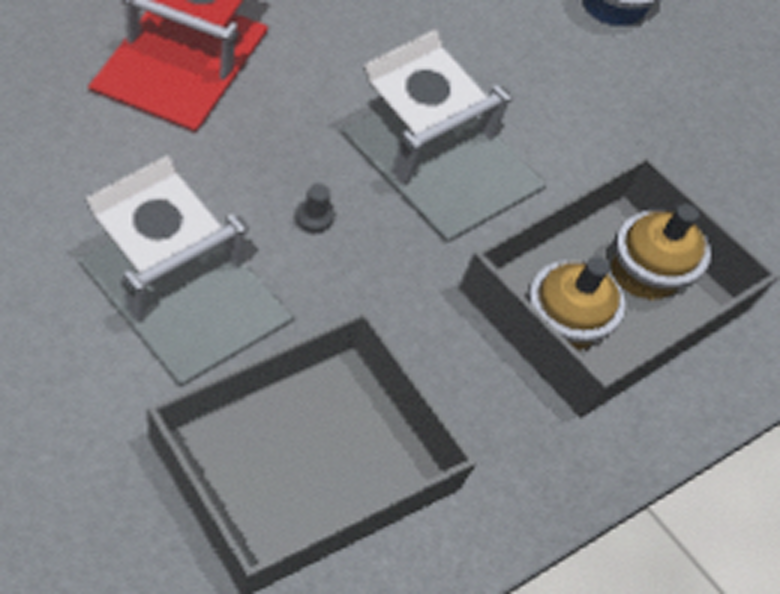

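The enlarged crop confirms it: the white marker at crop (160,220) stands in front of the bin with nothing in it. The other white marker, at (430,88), faces the bin with two amber chambers. Next I'll refine the hinge position and yaw.

```bash
python3 - <<'E'
from plant import arm
from h import *
for n,(x0,y0,x1,y1) in (("top",(265,140,325,205)),("scene",(240,215,325,300))):
    p=cv2.imread(f"pics/{n}0.png");d=np.load(f"pics/{n}0d.npy");W=cloud(d,arm.calibration(n))
    m=np.zeros(d.shape,bool);m[y0:y1,x0:x1]=True
    g=p.min(2)
    box=m&(W[...,0]<.66)&(W[...,1]<-.07)&(W[...,1]>-.22)
    # white paddle
    wh=box&(g>170)&(W[...,2]>.06); q=W[wh][:,:2].astype(np.float32)
    print(n,'white',wh.sum(),cv2.minAreaRect(q),'zmed',np.median(W[wh][:,2]))
    for lo,hi in((.074,.079),(.08,.084),(.084,.1)):
        s=W[box&(W[...,2]>lo)&(W[...,2]<hi)]; 
        hist=np.histogram(s[:,0],bins=np.arange(.50,.64,.01)); print(lo,hi,hist[0])
    bar=W[box&(W[...,2]>.08)&(W[...,0]>.585)&(W[...,0]<.63)]
    a=np.polyfit(bar[:,1],bar[:,0],1);print('bar x=',a,'n',len(bar),'x@-.142',np.polyval(a,-.142),'y range',bar[:,1].min(),bar[:,1].max(),'z',np.percentile(bar[:,2],[5,50,95]))
    dk=(m&(g<110)&(W[...,2]>.06)&(W[...,2]<.085)&(W[...,0]<.59)&(W[...,0]>.53)&(W[...,1]<-.11)&(W[...,1]>-.18)).astype(np.uint8)
    k,l,st,c=cv2.connectedComponentsWithStats(dk);i=1+np.argmax(st[1:,4]);mm=l==i;print('disc',W[mm].mean(0),np.ptp(W[mm],0),mm.sum())
    # bin walls top
    bn=W[(W[...,2]>.06)&(W[...,2]<.09)&(W[...,0]>.69)&(W[...,0]<.93)&(W[...,1]<-.02)&(W[...,1]>-.28)&(g<90)]
    print('bin',cv2.minAreaRect(bn[:,:2].astype(np.float32)))
E
```

```text
top white 571 ((0.5617642998695374, -0.1434277892112732), (0.09384648501873016, 0.10747101157903671), 3.741006374359131) zmed 0.08158909332073727
0.074 0.079 [ 0  0  3  5 17 10 24 43 40 48 40  3  0  0]
0.08 0.084 [ 0  0  5 44 34 39 32 27 19 34 34  4  0  0]
0.084 0.1 [ 0 34 71 44 38 34 18 14 12 10 20  3  0  0]
bar x= [-0.05728756  0.59221935] n 116 x@-.142 0.6003541809467947 y range -0.19722586687773036 -0.08170501852163158 z [0.08034005 0.08271934 0.08813826]
disc [ 0.56218506 -0.1445099   0.08070342] [0.0370131  0.03286314 0.01174984] 95
bin ((0.797082245349884, -0.14901147782802582), (0.19852137565612793, 0.16030672192573547), 86.03994750976562)
scene white 930 ((0.561208963394165, -0.14520184695720673), (0.0962596982717514, 0.10925621539354324), 4.311983585357666) zmed 0.08319402014923633
0.074 0.079 [ 0  0  0  0  1  3 11 20 40 46 41 11  0  0]
0.08 0.084 [ 0  0  5 38 51 70 72 73 52 48 87  8  0  0]
0.084 0.1 [  0  51 160  77  62  47  26  14   4  10  27   5   0   0]
bar x= [-0.05142429  0.59310423] n 205 x@-.142 0.6004064778935686 y range -0.20318978657919037 -0.08561018327384429 z [0.08017598 0.08199905 0.08593669]
disc [ 0.56192028 -0.14498836  0.08242088] [0.03618319 0.03817593 0.0086379 ] 136
bin ((0.8002564907073975, -0.1517563909292221), (0.19998443126678467, 0.1573202908039093), 86.5953140258789)
```

```bash
cat >> h.py <<'E'
H=np.array([0.600,-0.1425,0.]);PSI=0.062
Rz=R.from_euler('z',PSI).as_matrix()
ZHINGE=.075
def pose(u,z,t,v=0,oh=.025):
    """fingertip centre at u (stand x from hinge), v, height z; t=tilt from vertical, pointing forward"""
    d=Rz@[np.sin(t),0,-np.cos(t)]; y=Rz@[0,1,0]; x=np.cross(y,d)
    return H+Rz@[u,v,0]+[0,0,z]-oh*d, R.from_matrix(np.c_[x,y,d])
def tip(s,oh=.025):
    r=R.from_quat(s['tcp_rot']); p=s['tcp_pos']+r.apply([0,0,oh])
    q=Rz.T@(p-H); d=Rz.T@r.apply([0,0,1]); return q, np.degrees(np.arctan2(d[0],-d[2]))
def rows(s,targets,claw=0,step=.055,ang=.17):
    p=s['tcp_pos'];r=R.from_quat(s['tcp_rot']);out=[]
    for P,Q in targets:
        rv=(r.inv()*Q).as_rotvec();n=int(np.ceil(max(np.linalg.norm(P-p)/step,np.linalg.norm(rv)/ang,1)))
        p0,r0=p,r
        for i in range(1,n+1):
            pn=p0+(P-p0)*i/n; rn=r0*R.from_rotvec(rv*i/n)
            out.append([claw]+[round(float(a),3) for a in r.inv().apply(pn-p)/.4]+[round(float(a),3) for a in (r.inv()*rn).as_rotvec()/.5])
            p,r=pn,rn
    return out
def show(rs):
    for i in range(0,len(rs),5): print(rs[i:i+5])
E
python3 - <<'E'
from plant import arm
from h import *
s=arm.observe();print(arm.finger_overhang)
D=pose(0,0,0)[1]
T=[(np.array([.47,.25,.30]),D),(np.array([.47,-.13,.30]),D)]
P=pose(-.13,.20,np.radians(0));T.append((np.array([P[0][0]-.03,P[0][1],.28]),D))
show(rows(s,T))
E
```

```text
0.025
[[0, -0.11, -0.068, -0.016, -0.0, -0.0, -0.15], [0, -0.105, -0.076, -0.016, -0.0, -0.0, -0.15], [0, -0.099, -0.084, -0.016, -0.0, -0.0, -0.15], [0, -0.092, -0.091, -0.016, -0.0, -0.0, -0.15], [0, -0.085, -0.098, -0.016, -0.0, -0.0, -0.15]]
[[0, -0.078, -0.104, -0.016, -0.0, -0.0, -0.15], [0, -0.07, -0.11, -0.016, -0.0, -0.0, -0.15], [0, 0.008, -0.135, 0.0, -0.0, -0.0, 0.0], [0, 0.008, -0.135, 0.0, -0.0, -0.0, 0.0], [0, 0.008, -0.135, 0.0, -0.0, -0.0, 0.0]]
[[0, 0.008, -0.135, 0.0, -0.0, -0.0, 0.0], [0, 0.008, -0.135, 0.0, -0.0, -0.0, 0.0], [0, 0.008, -0.135, 0.0, -0.0, -0.0, -0.0], [0, 0.008, -0.135, 0.0, -0.0, -0.0, 0.0], [0, 0.077, -0.047, 0.05, 0.0, -0.0, 0.0]]
```

Request:
{"fn": "move_arm", "kwargs": {"increments": [[0,-0.11,-0.068,-0.016,0,0,-0.15],[0,-0.105,-0.076,-0.016,0,0,-0.15],[0,-0.1,-0.084,-0.016,0,0,-0.15],[0,-0.092,-0.091,-0.016,0,0,-0.15],[0,-0.085,-0.098,-0.016,0,0,-0.15]]}}

```text
t: 0.72
tcp_pos: [0.4165, 0.336, 0.2853]
tcp_rot: [0.034, 0.999, -0.002, -0.002]
wrist_force: [1.4, -0.2, -0.4]
opening: 0.0001
```

Request:
{"fn": "move_arm", "kwargs": {"increments": [[0,-0.08,-0.104,-0.016,0,0,-0.15],[0,-0.07,-0.11,-0.016,0,0,-0.15],[0,0.01,-0.135,0,0,0,0],[0,0.01,-0.135,0,0,0,0],[0,0.01,-0.135,0,0,0,0]]}}

```text
t: 1.35
tcp_pos: [0.4785, 0.0773, 0.2983]
tcp_rot: [-0.044, 0.999, -0.003, -0.003]
wrist_force: [1.1, 0.0, -0.9]
opening: -0.0002
```

Request:
{"fn": "move_arm", "kwargs": {"increments": [[0,0.01,-0.135,0,0,0,0],[0,0.01,-0.135,0,0,0,0],[0,0.01,-0.135,0,0,0,0],[0,0.01,-0.135,0,0,0,0],[0,0,0,0,0,0,0]]}}

```text
t: 1.98
tcp_pos: [0.4788, -0.1511, 0.2988]
tcp_rot: [-0.041, 0.999, -0.003, -0.003]
wrist_force: [0.2, 1.1, 0.3]
opening: 0.0002
```

```bash
python3 - <<'E'
from plant import arm
from h import *
s=arm.observe();print(s['t'],s['tcp_pos'],s['joints'],s['opening'],s['wrist_force'],tip(s))
show(rows(s,[pose(-.15,.17,np.radians(40)),pose(-.14,.088,np.radians(55))]))
r=R.from_quat(s['tcp_rot']).as_matrix();p,d=arm.grab_frame("wrist");c=arm.calibration("wrist");cv2.imwrite("pics/w1.png",p[:,:,::-1])
he=c['hand_eye'];W=cloud(d,c,r@he[:3,:3],r@he[:3,3]+s['tcp_pos']);np.save("pics/w1W.npy",W)
E
```

```text
1.975 [ 0.47880683 -0.15111682  0.29880175] [-0.27660792  0.02528039  0.50096152  1.73342475 -0.0051367   1.39123337
  1.8774492 ] 0.00019719998559595948 [0.21153844 1.1234715  0.250036  ] (array([-0.12166985, -0.00122407,  0.27380272]), np.float64(-0.4025467283431046))
[[0, 0.022, 0.001, 0.055, 0.001, -0.282, 0.008], [0, 0.029, 0.001, 0.051, 0.001, -0.282, 0.008], [0, 0.036, 0.001, 0.047, 0.001, -0.282, 0.008], [0, 0.043, 0.001, 0.041, 0.001, -0.282, 0.008], [0, 0.048, 0.001, 0.035, 0.001, -0.282, 0.008]]
[[0, 0.064, 0.0, 0.088, 0.0, -0.262, 0.0], [0, 0.075, 0.0, 0.078, 0.0, -0.262, 0.0]]
```

View pics/w1.png

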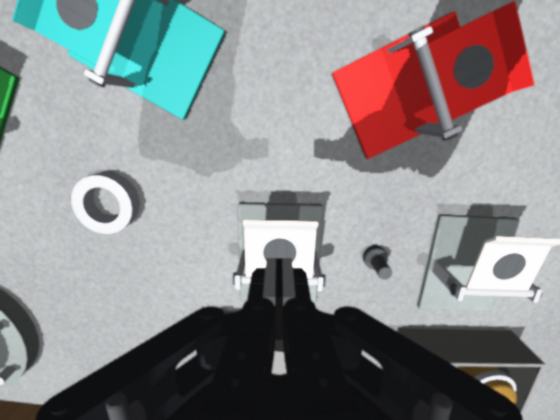

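The wrist view shows the target paddle at (280,240), centred under the tool. The stud is at (377,258), the red look-alike starts at column 335 and the turquoise ends at column 225. I'll check the lane between them and cross-check the hinge.

```bash
python3 - <<'E'
from plant import arm
from h import *
p=cv2.imread("pics/w1.png");W=np.load("pics/w1W.npy");hsv=cv2.cvtColor(p,cv2.COLOR_BGR2HSV)
def f(n,m):
    q=W[m];q=q[np.isfinite(q).all(1)];print(n,len(q),np.percentile(q,[1,50,99],axis=0).round(3).tolist())
f('red',(hsv[...,1]>150)&((hsv[...,0]<8)|(hsv[...,0]>172)))
f('turq',(hsv[...,1]>120)&(abs(hsv[...,0]-90)<8))
a=np.zeros(p.shape[:2],bool);a[215:285,238:322]=1
f('lip/plate',a&(p.min(2)>215)&(W[...,2]>.06)&(W[...,2]<.12))
for c0 in (236,242,318,324): print(c0,[W[r,c0].round(3).tolist() for r in (272,280,286)])
for r in range(218,268,6): print(r,W[r,265].round(4))
E
```

```text
red 14070 [[0.28, -0.085, 0.008], [0.349, 0.008, 0.011], [0.435, 0.089, 0.09]]
turq 6746 [[0.291, -0.414, 0.008], [0.346, -0.327, 0.011], [0.408, -0.245, 0.082]]
lip/plate 2688 [[0.515, -0.189, 0.078], [0.545, -0.149, 0.084], [0.606, -0.094, 0.1]]
236 [[0.597, -0.197, 0.077], [0.604, -0.196, 0.085], [0.612, -0.196, 0.086]]
242 [[0.61, -0.192, 0.054], [0.605, -0.189, 0.082], [0.66, -0.195, 0.011]]
318 [[0.591, -0.093, 0.072], [0.595, -0.094, 0.085], [0.603, -0.093, 0.086]]
324 [[0.632, -0.07, -0.001], [0.596, -0.086, 0.083], [0.606, -0.084, 0.08]]
218 [ 0.546  -0.167   0.0099]
224 [ 0.5204 -0.1644  0.0987]
230 [ 0.5337 -0.1642  0.0842]
236 [ 0.5415 -0.1637  0.0839]
242 [ 0.5497 -0.1632  0.083 ]
248 [ 0.5578 -0.1627  0.0828]
254 [ 0.5663 -0.1622  0.0817]
260 [ 0.5751 -0.1616  0.0807]
266 [ 0.4684 -0.1588  0.2869]
```

Request:
{"fn": "move_arm", "kwargs": {"increments": [[0,0.022,0,0.055,0,-0.28,0.01],[0,0.029,0,0.05,0,-0.28,0.01],[0,0.036,0,0.047,0,-0.28,0.01],[0,0.043,0,0.04,0,-0.28,0.01],[0,0.048,0,0.035,0,-0.28,0.01]]}}

```text
t: 2.65
tcp_pos: [0.4416, -0.1374, 0.2064]
tcp_rot: [-0.044, 0.953, 0.021, 0.298]
wrist_force: [0.3, 1.8, 1.5]
opening: 0.0004
```

```bash
python3 - <<'E'
from plant import arm
from h import *
s=arm.observe();print(s['t'],s['joints'],s['wrist_force'],tip(s))
show(rows(s,[pose(-.15,.11,np.radians(55)),pose(-.135,.092,np.radians(55))]))
E
```

```text
2.65 [-0.0563505  -0.37959096  0.38181709  2.35867381 -0.20610883  0.59477011
  2.14116133] [0.3338254  1.82427571 1.49891263] (array([-0.14356834,  0.0157083 ,  0.18581699]), np.float64(34.71487189865493))
[[0, 0.048, -0.013, 0.05, 0.022, -0.236, 0.01], [0, 0.053, -0.013, 0.044, 0.022, -0.236, 0.01], [0, 0.058, -0.013, 0.037, 0.022, -0.236, 0.01], [0, 0.015, -0.0, 0.057, 0.0, 0.0, 0.0]]
```

```bash
cat > fk.py <<'E'
import numpy as np
from scipy.spatial.transform import Rotation as R
from scipy.optimize import least_squares
J=np.array([[-1.13159824,0.33287488,-0.06473217,1.46097848,0.02157489,1.34992198,-0.08848623],
[-0.27660792,0.02528039,0.50096152,1.73342475,-0.0051367,1.39123337,1.8774492],
[-0.0563505,-0.37959096,0.38181709,2.35867381,-0.20610883,0.59477011,2.14116133]])
P=np.array([[0.27829256,0.55921616,0.25549637],[0.47880683,-0.15111682,0.29880175],[0.4416,-0.1374,0.2064]])
Q=np.array([[2.28823318e-01,9.73467686e-01,-7.28343696e-04,-1.52473203e-04],[-0.041,0.999,-0.003,-0.003],[-0.044,0.953,0.021,0.298]])
def fk(q,par,sg):
    h,a,b,c,o1,o7,e1,e2,e3=par
    z=lambda t:R.from_euler('z',t); y=lambda t:R.from_euler('y',t)
    r=z(sg[0]*q[0]+o1);p=np.array([0,0,h]);r=r*y(q[1]);r=r*z(sg[1]*q[2]);p=p+r.apply([e1,0,a])
    r=r*y(q[3]);r=r*z(sg[2]*q[4]);p=p+r.apply([e2,0,b]);r=r*y(q[5]);r=r*z(sg[3]*q[6]+o7);p=p+r.apply([0,0,c])
    return p,r
def fit():
    best=None
    import itertools
    for sg in itertools.product([1,-1],repeat=4):
        for o1 in(0,np.pi,1.57,-1.57):
            for o7 in (0,np.pi,1.57,-1.57):
                def f(x):
                    par=x
                    o=[]
                    for j,p,q in zip(J,P,Q):
                        pp,rr=fk(j,par,sg);o+=list(pp-p)+list(.3*(rr.inv()*R.from_quat(q)).as_rotvec())
                    return np.r_[o,.001*x[6:]]
                s=least_squares(f,[.35,.4,.4,.25,o1,o7,0,0,0],max_nfev=60)
                if best is None or s.cost<best[0]: best=(s.cost,s.x,sg)
    return best
if __name__=="__main__":
    b=fit();print(b);
E
python3 fk.py
```

```text
(np.float64(0.00010423281994603083), array([ 0.24228288,  0.41103128,  0.49174664,  0.27636612, -0.07516489,
        1.49973864,  0.00884015, -0.01275177,  0.        ]), (-1, -1, -1, -1))
```

```bash
cat > fk2.py <<'E'
from fk import *
def fk(q,par):
    h,a,b,c,y1,y2,y3,x2,x3,w=par[:10]
    z=lambda t:R.from_euler('z',t); y=lambda t:R.from_euler('y',t)
    r=z(-q[0]);p=r.apply([0,y1,h]);r=r*y(q[1]);r=r*z(-q[2]);p=p+r.apply([x2,y2,a])
    r=r*y(q[3]);r=r*z(-q[4]);p=p+r.apply([x3,y3,b]);r=r*y(q[5]);r=r*z(-q[6]+np.pi/2);p=p+r.apply([0,0,c]);return p,r
def f(x):
    o=[]
    for j,p,q in zip(J,P,Q):
        pp,rr=fk(j,x);o+=list(pp-p)+list(.3*(rr.inv()*R.from_quat(q)).as_rotvec())
    return np.r_[o,.002*x[4:]]
if __name__=="__main__":
    s=least_squares(f,[.3,.42,.45,.28,0,0,0,0,0,0]);print(s.cost,s.x.round(4));print(s.fun.reshape(-1,6)[:3].round(4))
E
python3 fk2.py
```

```text
1.0592946472875731e-07 [ 2.581e-01  4.486e-01  4.900e-01  3.181e-01 -2.180e-02 -2.380e-02
 -1.000e-04 -0.000e+00 -1.000e-04  0.000e+00]
[[ 0.     -0.     -0.      0.      0.     -0.    ]
 [ 0.      0.      0.      0.0002 -0.0003 -0.0002]
 [ 0.      0.     -0.     -0.0002 -0.0001 -0.0002]]
```

Forward kinematics fits to sub-millimetre. Now I'll check which tilts can be reached along the planned path.

```bash
cat > ik.py <<'E'
from fk2 import *
from h import pose
x=least_squares(f,[.3,.42,.45,.28,0,0,0,0,0,0]).x
lo=np.array([-2.6,-.5,-1.47,.16,-1.27,.06,-2.6])+.03;hi=np.array([2.6,2.12,1.34,2.42,4.41,2.06,2.6])-.03
def ik(P,Q,q0):
    def g(q):
        p,r=fk(q,x);return np.r_[(p-P)*10,(r.inv()*Q).as_rotvec()*3,.003*(q-q0)]
    s=least_squares(g,np.clip(q0,lo+1e-3,hi-1e-3),bounds=(lo,hi));p,r=fk(s.x,x)
    return s.x,np.linalg.norm(p-P)*1000,np.degrees((r.inv()*Q).magnitude())
E
python3 - <<'E'
from ik import *
q0=J[2]
for u,z in((-.13,.09),(-.10,.07),(-.062,.04),(-.05,.10),(0,.14),(.06,.085)):
    for t in(0,20,35,45,50,55):
        q,e,a=ik(*pose(u,z,np.radians(t)),q0);print(u,z,t,'err mm %.1f deg %.1f'%(e,a),q.round(2))
E
```

```text
-0.13 0.09 0 err mm 0.0 deg 0.0 [-0.13  0.18  0.38  1.98 -0.08  0.99  1.92]
-0.13 0.09 20 err mm 0.0 deg 0.0 [-0.08 -0.04  0.38  2.25 -0.19  0.61  2.07]
-0.13 0.09 35 err mm 5.2 deg 1.6 [ 0.41 -0.09 -0.04  2.39 -0.67  0.38  2.57]
-0.13 0.09 45 err mm 29.4 deg 9.0 [ 0.36 -0.11 -0.    2.39 -0.71  0.34  2.57]
-0.13 0.09 50 err mm 47.9 deg 9.8 [-0.83 -0.39  1.31  2.39 -0.37  0.32  2.57]
-0.13 0.09 55 err mm 59.8 deg 12.1 [-0.81 -0.46  1.31  2.39 -0.32  0.31  2.57]
-0.1 0.07 0 err mm 0.0 deg 0.0 [-0.13  0.27  0.38  1.93 -0.12  0.96  1.93]
-0.1 0.07 20 err mm 0.0 deg 0.0 [-0.08  0.07  0.37  2.2  -0.27  0.56  2.12]
-0.1 0.07 35 err mm 5.6 deg 1.2 [-0.85 -0.09  1.22  2.39 -0.61  0.3   2.57]
-0.1 0.07 45 err mm 21.1 deg 9.2 [ 0.52 -0.02 -0.25  2.39 -0.77  0.19  2.57]
-0.1 0.07 50 err mm 14.8 deg 6.3 [ 1.89  0.52 -1.44  2.37 -0.28  0.09  2.57]
-0.1 0.07 55 err mm 59.8 deg 12.0 [-0.89 -0.35  1.31  2.39 -0.44  0.23  2.57]
-0.062 0.04 0 err mm 0.0 deg 0.0 [-0.12  0.39  0.36  1.86 -0.17  0.93  1.95]
-0.062 0.04 20 err mm 0.0 deg 0.0 [-0.04  0.2   0.31  2.14 -0.35  0.5   2.17]
-0.062 0.04 35 err mm
[... 954 characters left out ...]
.53  0.41  2.33]
0 0.14 45 err mm 8.1 deg 0.9 [-1.03 -0.15  1.31  2.3  -0.67  0.18  2.57]
0 0.14 50 err mm 14.0 deg 1.7 [-1.04 -0.27  1.31  2.34 -0.6   0.09  2.57]
0 0.14 55 err mm 23.2 deg 4.9 [-1.03 -0.35  1.31  2.35 -0.54  0.09  2.57]
0.06 0.085 0 err mm 0.0 deg 0.0 [-0.11  0.56  0.34  1.5  -0.2   1.12  1.91]
0.06 0.085 20 err mm 0.0 deg 0.0 [-0.08  0.36  0.31  1.83 -0.32  0.66  2.05]
0.06 0.085 35 err mm 0.0 deg 0.0 [ 0.13  0.27  0.1   2.03 -0.65  0.31  2.42]
0.06 0.085 45 err mm 4.3 deg 1.8 [ 0.89  0.34 -0.68  2.09 -0.65  0.09  2.57]
0.06 0.085 50 err mm 13.1 deg 5.6 [ 1.09  0.39 -0.87  2.09 -0.57  0.09  2.57]
0.06 0.085 55 err mm 21.6 deg 9.3 [ 1.27  0.49 -1.04  2.08 -0.46  0.09  2.57]
```

Large forward tilts hit the elbow and wrist limits, but the lip is bent, so 30° is enough. The finger's front face catches the bend about 19 mm above the tip. I'll check IK along that trajectory.

```bash
cat > traj.py <<'E'
import numpy as np
def tipfor(th,tdeg,s=.019,r=.056,back=.0025,half=.011):
    """fingertip centre (u,z) so finger front face/corner touches the paddle's back at angle th"""
    t=np.radians(tdeg);pd=np.array([-np.cos(th),np.sin(th)]);nb=np.array([-np.sin(th),-np.cos(th)])
    d=np.array([np.sin(t),-np.cos(t)]);nf=np.array([np.cos(t),np.sin(t)])
    if np.pi/2-t>th: c=.075*pd+back*nb+s*d       # bend on face
    else: c=r*pd+back*nb                          # corner on plate
    p=c-half*nf; return p[0],p[1]+.075
E
python3 - <<'E'
from ik import *
from traj import tipfor
from plant import arm
q=arm.observe()['joints']
L=[(-.15,.186,30),(-.112,.1156,30),(-.077,.055,30)]
for th,t in((.085,30),(.3,30),(.6,30),(.9,30),(1.2,28),(1.5,24),(1.8,20),(2.1,16),(2.4,12),(2.7,8),(3.0,4),(3.14,2)):
    L.append((*tipfor(th,t),t))
for u,z,t in L:
    q,e,a=ik(*pose(u,z,np.radians(t)),q);print('%.3f %.3f %d err %.1f %.1f'%(u,z,t,e,a),q.round(2))
E
```

```text
-0.150 0.186 30 err 0.0 0.0 [-0.01 -0.34  0.34  2.3  -0.14  0.67  2.06]
-0.112 0.116 30 err 0.0 0.0 [-0.08 -0.13  0.41  2.32 -0.32  0.47  2.22]
-0.077 0.055 30 err 0.0 0.0 [-0.01  0.09  0.33  2.29 -0.67  0.34  2.53]
-0.075 0.057 30 err 0.0 0.0 [-0.02  0.09  0.33  2.29 -0.66  0.34  2.52]
-0.072 0.073 30 err 0.0 0.0 [-0.03  0.06  0.34  2.27 -0.57  0.37  2.42]
-0.063 0.093 30 err 0.0 0.0 [-0.05  0.03  0.34  2.24 -0.48  0.41  2.32]
-0.049 0.110 30 err 0.0 0.0 [-0.06  0.03  0.34  2.2  -0.42  0.45  2.26]
-0.032 0.121 28 err 0.0 0.0 [-0.08  0.06  0.35  2.13 -0.35  0.52  2.17]
-0.017 0.126 24 err 0.0 0.0 [-0.1   0.12  0.35  2.03 -0.28  0.61  2.08]
-0.000 0.126 20 err 0.0 0.0 [-0.12  0.18  0.36  1.94 -0.25  0.71  2.02]
0.016 0.122 16 err 0.0 0.0 [-0.13  0.26  0.37  1.85 -0.24  0.79  1.99]
0.029 0.112 12 err 0.0 0.0 [-0.13  0.34  0.37  1.76 -0.23  0.87  1.97]
0.039 0.100 8 err 0.0 0.0 [-0.13  0.42  0.37  1.68 -0.23  0.95  1.95]
0.044 0.085 4 err 0.0 0.0 [-0.13  0.49  0.37  1.61 -0.22  1.01  1.94]
0.045 0.077 2 err 0.0 0.0 [-0.13  0.52  0.37  1.58 -0.22  1.05  1.93]
```

```bash
python3 - <<'E'
from plant import arm
from h import *
s=arm.observe();T=np.radians(28)
show(rows(s,[pose(-.145,.18,T),pose(-.115,.116,T)]))
E
```

```text
[[0, 0.005, -0.038, 0.009, 0.058, 0.235, 0.044], [0, 0.004, 0.0, 0.088, 0.0, 0.0, -0.0], [0, 0.004, -0.0, 0.088, 0.0, -0.0, -0.0]]
```

Request:
{"fn": "move_arm", "kwargs": {"increments": [[0,0.005,-0.038,0,0.058,0.235,0.044],[0,0,0,0,0,0,0],[0,0.004,0,0.088,0,0,0],[0,0,0,0,0,0,0]]}}

```text
t: 3.15
tcp_pos: [0.4554, -0.1473, 0.1713]
tcp_rot: [-0.032, 0.97, 0.01, 0.242]
wrist_force: [-1.5, 0.1, 0.2]
opening: 0.0
```

```bash
python3 - <<'E'
from plant import arm
from h import *
s=arm.observe();print(s['t'],s['joints'].round(2),s['wrist_force'],tip(s));T=np.radians(28)
show(rows(s,[pose(-.115,.116,T),pose(-.080,.055,T)],step=.04))
E
```

```text
3.15 [-0.04 -0.22  0.35  2.3  -0.19  0.61  2.09] [-1.46792196  0.13093278  0.23673969] (array([-0.132873  ,  0.00427798,  0.14921209]), np.float64(28.046503611791497))
[[0, -0.0, -0.011, 0.094, 0.011, 0.002, 0.007], [0, -0.003, -0.0, 0.088, -0.0, -0.0, 0.0], [0, -0.003, 0.0, 0.088, -0.0, -0.0, 0.0]]
```

Good tracking. Next I'll go in along the tool axis and then look before lifting.

Request:
{"fn": "move_arm", "kwargs": {"increments": [[0,0,-0.01,0.094,0.01,0,0.007],[0,0,0,0,0,0,0],[0,0,0,0.06,0,0,0],[0,0,0,0,0,0,0]]}}

```text
t: 3.65
tcp_pos: [0.486, -0.147, 0.1216]
tcp_rot: [-0.032, 0.969, 0.009, 0.246]
wrist_force: [-0.1, -0.2, 0.3]
opening: 0.0002
```

```bash
python3 - <<'E'
from plant import arm
from h import *
s=arm.observe();print(s['t'],s['joints'].round(2),s['wrist_force'],tip(s));T=np.radians(28)
p,d=arm.grab_frame("scene");cv2.imwrite("pics/s2.png",cv2.resize(p[170:310,200:390,::-1],None,fx=4,fy=4,interpolation=cv2.INTER_CUBIC))
show(rows(s,[pose(-.080,.055,T)],step=.04))
E
```

```text
3.65 [-0.11 -0.06  0.42  2.3  -0.36  0.46  2.24] [-0.12894653 -0.17808093  0.30619066] (array([-0.10215886,  0.00268094,  0.09959246]), np.float64(28.51342230287161))
[[0, 0.002, -0.003, 0.062, 0.004, 0.009, 0.003], [0, 0.002, -0.003, 0.062, 0.004, 0.009, 0.003]]
```

View pics/s2.png

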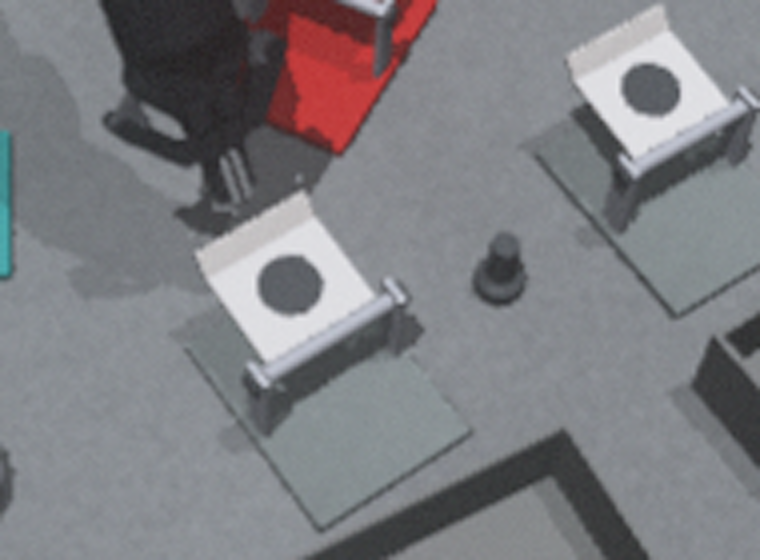

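The scene crop shows the fingertips at about (235,205), just behind the middle of the lip edge at (255,230), with nothing touched yet. I'll go in.

Request:
{"fn": "move_arm", "kwargs": {"increments": [[0,0.002,-0.003,0.064,0.004,0.01,0],[0,0.002,-0.003,0.064,0.004,0.01,0],[0,0,0,0,0,0,0]]}}

```text
t: 4.08
tcp_pos: [0.5099, -0.1479, 0.0814]
tcp_rot: [-0.031, 0.969, 0.009, 0.245]
wrist_force: [-0.4, 0.4, -0.8]
opening: 0.0
```

```bash
python3 - <<'E'
from plant import arm
from h import *
from traj import tipfor
s=arm.observe();print(s['t'],s['joints'].round(2),s['wrist_force'],tip(s));T=np.radians(28)
show(rows(s,[pose(*tipfor(th,28),T) for th in (.15,.3,.45,.6)],step=.025))
E
```

```text
4.075 [-0.12  0.08  0.43  2.28 -0.59  0.38  2.44] [-0.37327452  0.37957708 -0.75447532] (array([-0.07841627,  0.00031177,  0.05942001]), np.float64(28.36395961555288))
[[0, -0.01, -0.001, -0.002, 0.006, 0.013, 0.004], [0, -0.018, 0.0, -0.022, 0.0, 0.0, 0.0], [0, -0.021, -0.0, -0.019, 0.0, 0.0, 0.0], [0, -0.023, -0.0, -0.016, 0.0, 0.0, 0.0]]
```

Request:
{"fn": "move_arm", "kwargs": {"increments": [[0,-0.01,0,-0.002,0,0.01,0],[0,-0.02,0,-0.022,0,0,0],[0,-0.02,0,-0.02,0,0,0],[0,-0.024,0,-0.016,0,0,0]]}}

```text
t: 4.58
tcp_pos: [0.5214, -0.1478, 0.1221]
tcp_rot: [-0.03, 0.97, 0.01, 0.242]
wrist_force: [-1.8, 1.3, -0.1]
opening: 0.0
```

```bash
python3 - <<'E'
from plant import arm
from h import *
from traj import tipfor
s=arm.observe();print(s['t'],s['joints'].round(2),s['wrist_force'],tip(s),tipfor(.6,28));T=np.radians(28)
p,d=arm.grab_frame("scene");cv2.imwrite("pics/s3.png",cv2.resize(p[170:310,200:390,::-1],None,fx=4,fy=4,interpolation=cv2.INTER_CUBIC))
show(rows(s,[pose(*tipfor(th,28),T) for th in (.6,.75,.9,1.05)],step=.025))
E
```

```text
4.575 [-0.16  0.02  0.46  2.22 -0.4   0.47  2.25] [-1.82320914  1.34739413 -0.07668476] (array([-0.06702798, -0.0002562 ,  0.10001421]), np.float64(28.030010581070858)) (np.float64(-0.06410424113022974), np.float64(0.09334465501238903))
[[0, 0.001, 0.001, 0.018, 0.01, 0.001, -0.003], [0, -0.025, 0.0, -0.012, 0.0, 0.0, -0.0], [0, -0.027, 0.0, -0.008, 0.0, 0.0, 0.0], [0, -0.028, 0.0, -0.004, 0.0, 0.0, 0.0]]
```

View pics/s3.png

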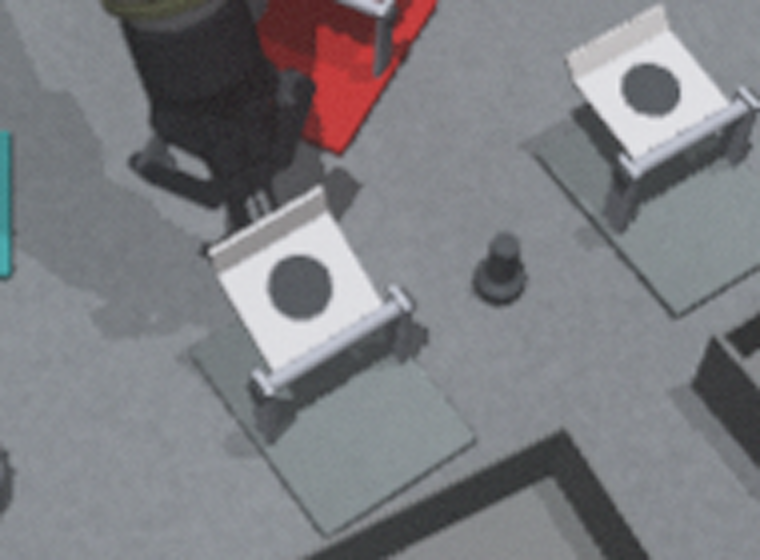

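The paddle has come up by perhaps 25°, and the lip is now at crop (270,220). The stand looks to have crept about 2 raw pixels forward, so I'll quantify that before going on.

```bash
cat > chk.py <<'E'
from plant import arm
from h import *
def check(tag):
    p,d=arm.grab_frame("scene");p=p[:,:,::-1].copy();cv2.imwrite(f"pics/{tag}_full.png",p)
    cv2.imwrite(f"pics/{tag}.png",cv2.resize(p[170:310,200:390],None,fx=4,fy=4,interpolation=cv2.INTER_CUBIC))
    a=cv2.imread("pics/scene0.png");c=arm.calibration("scene")
    x0,y0,x1,y1=262,262,322,302   # far part of base plate
    r=cv2.matchTemplate(cv2.resize(p[y0-10:y1+10,x0-10:x1+10],None,fx=4,fy=4,interpolation=cv2.INTER_CUBIC),cv2.resize(a[y0:y1,x0:x1],None,fx=4,fy=4,interpolation=cv2.INTER_CUBIC),cv2.TM_CCOEFF_NORMED)
    _,v,_,l=cv2.minMaxLoc(r);du,dv=(l[0]/4-10,l[1]/4-10)
    K=np.array([[c['fx'],0,c['cx']],[0,c['fy'],c['cy']],[0,0,1]]);Rm=R.from_quat(c['orientation']).as_matrix()
    def onz(u,v,z=.01):
        n=cv2.undistortPoints(np.array([[[u,v]]],float),K,c['D']).ravel();k=Rm@[*n,1];return c['xyz']+k*(z-c['xyz'][2])/k[2]
    sh=onz(285+du,280+dv)-onz(285,280)
    print('template px',du,dv,'score %.2f'%v,'shift mm',(sh[:2]*1000).round(1))
    W=cloud(d,c);b=(W[...,0]>.48)&(W[...,0]<.72)&(W[...,1]<-.08)&(W[...,1]>-.21)&(p.min(2)>150)&(W[...,2]>.06)
    q=(W[b]-H)@Rz; 
    s=q[(abs(q[:,1])<.038)]; print('white n',len(s)); 
    if len(s)>20:
        A=s[:, [0,2]];o=A[(A[:,1]>.079)|(abs(A[:,0])>.012)]
        print('u pct',np.percentile(o[:,0],[2,50,98]).round(3),'z',np.percentile(o[:,1],[2,50,98]).round(3))
        bend=o[:,1]-.075; print('angle via median',np.degrees(np.arctan2(np.median(bend),-np.median(o[:,0]))).round(1))
E
python3 - <<'E'
from chk import *
check("s4")
E
```

```text
template px 1.0 1.25 score 0.89 shift mm [4.3 0.4]
white n 757
u pct [-0.062 -0.022  0.012] z [0.079 0.096 0.133]
angle via median 42.9
```

```bash
sed -i 's/H=np.array(\[0.600/H=np.array([0.604/' h.py; python3 - <<'E'
from plant import arm
from h import *
from traj import tipfor
s=arm.observe();print(tip(s));T=np.radians(28)
for th in (.5,.6,.7,.8,.9,1.0): print(th,tipfor(th,28,s=.012))
show(rows(s,[pose(*tipfor(th,28,s=.012),T) for th in (.65,.75,.85,.95)],step=.025))
E
```

```text
(array([-0.06931415, -0.00034525,  0.10126345]), np.float64(28.23836063627779))
0.5 (np.float64(-0.07109602075630597), np.float64(0.09300340068563737))
0.6 (np.float64(-0.06739054206973097), np.float64(0.09952528816240153))
0.7 (np.float64(-0.06305247303244838), np.float64(0.10564466276966367))
0.8 (np.float64(-0.05812515819630371), np.float64(0.11130038173914436))
0.9 (np.float64(-0.05265782966238604), np.float64(0.11643593499643266))
1.0 (np.float64(-0.04670511517014772), np.float64(0.12100000979096995))
[[0, -0.011, 0.001, 0.002, 0.008, 0.008, -0.002], [0, -0.017, 0.0, -0.008, -0.0, -0.0, 0.0], [0, -0.018, -0.0, -0.006, 0.0, 0.0, 0.0], [0, -0.018, -0.0, -0.004, 0.0, 0.0, 0.0]]
```

Request:
{"fn": "move_arm", "kwargs": {"increments": [[0,-0.011,0,0,0,0.008,0],[0,-0.016,0,-0.008,0,0,0],[0,-0.016,0,-0.006,0,0,0],[0,-0.016,0,-0.004,0,0,0]]}}

```text
t: 5.18
tcp_pos: [0.5405, -0.1472, 0.1425]
tcp_rot: [-0.03, 0.97, 0.01, 0.242]
wrist_force: [-1.6, 0.5, 0.4]
opening: -0.0001
```

```bash
python3 - <<'E'
from chk import *
from traj import tipfor
s=arm.observe();print(s['t'],s['wrist_force'],tip(s))
check("s5")
L=[(1.0,28),(1.1,27),(1.2,26),(1.3,25),(1.4,24)]
show(rows(s,[pose(*tipfor(th,t,s=.012,r=.060),np.radians(t)) for th,t in L],step=.025))
E
```

```text
5.175 [-1.62111038  0.53404026  0.42145004] (array([-0.05193866, -0.00064469,  0.12037697]), np.float64(27.999060370300025))
template px 1.0 1.25 score 0.89 shift mm [4.3 0.4]
white n 697
u pct [-0.115 -0.019  0.008] z [0.08  0.107 0.323]
angle via median 59.5
[[0, -0.012, 0.002, 0.005, 0.008, -0.0, -0.004], [0, -0.019, 0.0, 0.006, -0.0, 0.035, -0.0], [0, -0.016, -0.0, -0.0, 0.0, 0.035, 0.0], [0, -0.016, 0.0, 0.001, 0.0, 0.035, 0.0], [0, -0.016, 0.0, 0.002, -0.0, 0.035, -0.0]]
```

View pics/s5.png

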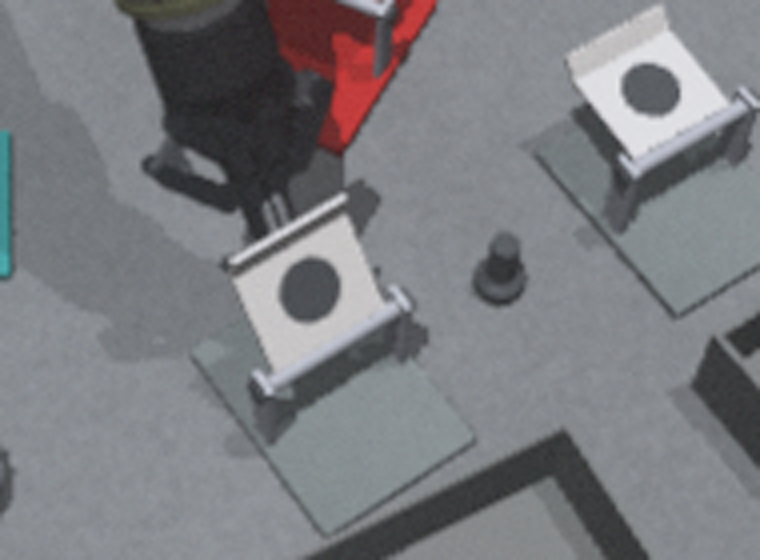

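The paddle is now at about 55° and the stand shift hasn't changed (4.3 mm). I'll continue.

Request:
{"fn": "move_arm", "kwargs": {"increments": [[0,-0.012,0,0.004,0,0,0],[0,-0.018,0,0.004,0,0.035,0],[0,-0.016,0,0,0,0.035,0],[0,-0.016,0,0,0,0.035,0],[0,-0.016,0,0.002,0,0.035,0]]}}

```text
t: 5.85
tcp_pos: [0.5732, -0.1453, 0.1542]
tcp_rot: [-0.03, 0.978, 0.008, 0.206]
wrist_force: [-1.3, 1.0, 0.3]
opening: 0.0002
```

```bash
python3 - <<'E'
from chk import *
from traj import tipfor
s=arm.observe();print(s['t'],s['wrist_force'],tip(s),tipfor(1.4,24,r=.06))
check("s6")
L=[(1.5,23),(1.6,22),(1.7,21),(1.8,20),(1.9,19)]
show(rows(s,[pose(*tipfor(th,t,s=.012,r=.060),np.radians(t)) for th,t in L],step=.025))
E
```

```text
5.85 [-1.29805876  0.98883712  0.29129536] (array([-0.02087869, -0.00075436,  0.13132809]), np.float64(23.770606861880797)) (np.float64(-0.022710652933054222), np.float64(0.1292279628682232))
template px 1.0 1.25 score 0.89 shift mm [4.3 0.4]
white n 221
u pct [-0.123 -0.005  0.009] z [0.08  0.166 0.498]
angle via median 86.6
[[0, -0.009, 0.002, 0.006, 0.007, 0.027, -0.003], [0, -0.015, -0.0, 0.005, 0.0, 0.035, -0.0], [0, -0.015, 0.0, 0.006, 0.0, 0.035, 0.0], [0, -0.014, -0.0, 0.007, -0.0, 0.035, 0.0], [0, -0.014, -0.0, 0.008, 0.0, 0.035, -0.0]]
```

View pics/s6.png

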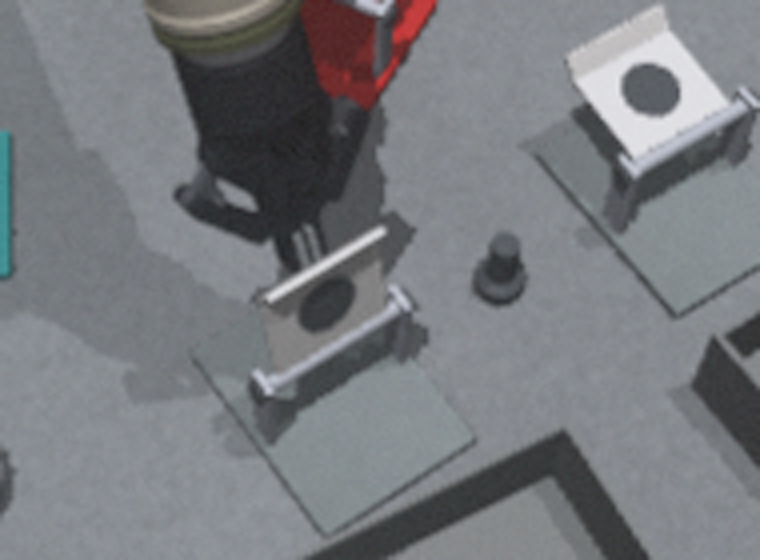

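The paddle is at about 80° and the stand is still steady. Now I'll take it over the top.

Request:
{"fn": "move_arm", "kwargs": {"increments": [[0,-0.01,0,0.005,0.005,0.03,0],[0,-0.015,0,0.005,0,0.035,0],[0,-0.015,0,0.006,0,0.035,0],[0,-0.014,0,0.007,0,0.035,0],[0,-0.014,0,0.008,0,0.035,0]]}}

```text
t: 6.52
tcp_pos: [0.6061, -0.143, 0.1533]
tcp_rot: [-0.03, 0.986, 0.005, 0.162]
wrist_force: [-1.1, -0.1, 0.4]
opening: 0.0
```

```bash
python3 - <<'E'
from chk import *
from traj import tipfor
s=arm.observe();print(s['t'],s['wrist_force'],tip(s),tipfor(1.9,19,r=.06))
L=[(2.0,18),(2.15,16),(2.3,14),(2.4,13),(2.5,12)]
show(rows(s,[pose(*tipfor(th,t,s=.012,r=.060),np.radians(t)) for th,t in L],step=.025))
E
```

```text
6.525 [-1.05912376 -0.14238455  0.35398132] (array([ 0.01000572, -0.00060628,  0.12959974]), np.float64(18.61585620229931)) (np.float64(0.0066309194609991805), np.float64(0.1290049794793749))
[[0, -0.004, 0.002, 0.007, 0.001, 0.021, -0.001], [0, -0.018, -0.0, 0.015, 0.0, 0.07, -0.0], [0, -0.016, 0.0, 0.017, 0.0, 0.07, -0.0], [0, -0.009, 0.0, 0.012, 0.0, 0.035, -0.0], [0, -0.008, 0.0, 0.013, 0.0, 0.035, 0.0]]
```

Request:
{"fn": "move_arm", "kwargs": {"increments": [[0,-0.005,0,0.007,0,0.02,0],[0,-0.018,0,0.015,0,0.07,0],[0,-0.016,0,0.017,0,0.07,0],[0,-0.009,0,0.012,0,0.035,0],[0,-0.008,0,0.013,0,0.035,0]]}}

```text
t: 7.15
tcp_pos: [0.6358, -0.1413, 0.1337]
tcp_rot: [-0.031, 0.994, 0.003, 0.102]
wrist_force: [-0.1, 0.4, 1.4]
opening: 0.0001
```

```bash
python3 - <<'E'
from chk import *
from traj import tipfor
s=arm.observe();print(s['t'],s['wrist_force'],tip(s),tipfor(2.5,12,r=.06))
check("s7")
L=[(2.6,10),(2.7,8),(2.8,6),(2.9,4),(3.0,2)]
show(rows(s,[pose(*tipfor(th,t,s=.012,r=.060),np.radians(t)) for th,t in L],step=.025))
E
```

```text
7.15 [-0.1359162   0.37564292  1.39620889] (array([ 0.03693022, -0.0007559 ,  0.1091807 ]), np.float64(11.724929335214872)) (np.float64(0.03581281296448427), np.float64(0.11062415908610937))
template px 1.0 1.25 score 0.44 shift mm [4.3 0.4]
white n 2673
u pct [-0.118 -0.045  0.077] z [0.113 0.504 0.545]
angle via median 84.0
[[0, -0.006, 0.002, 0.009, 0.001, 0.06, -0.001], [0, -0.007, -0.0, 0.013, -0.0, 0.07, 0.0], [0, -0.007, -0.0, 0.013, -0.0, 0.07, 0.0], [0, -0.006, -0.0, 0.014, 0.0, 0.07, -0.0], [0, -0.005, 0.0, 0.014, 0.0, 0.07, -0.0]]
```

View pics/s7.png

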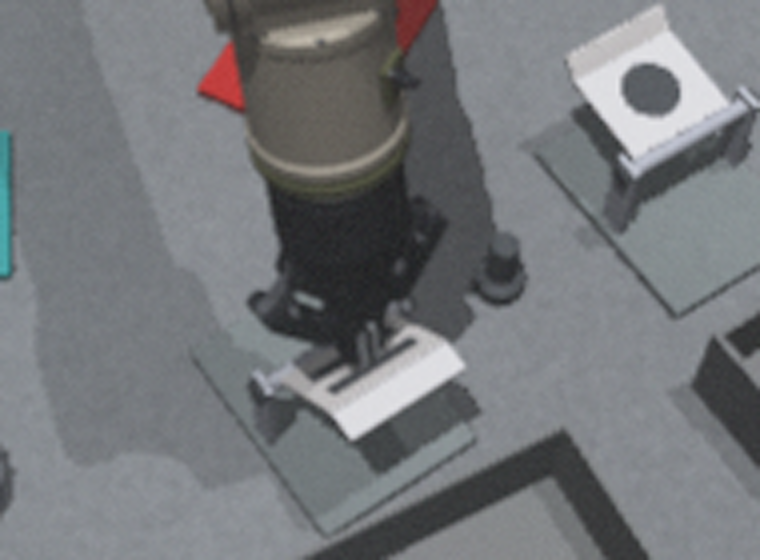

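The paddle is past vertical with its bar face showing at crop (370,365). I'll press it on down.

Request:
{"fn": "move_arm", "kwargs": {"increments": [[0,-0.006,0,0.009,0,0.06,0],[0,-0.007,0,0.013,0,0.07,0],[0,-0.007,0,0.013,0,0.07,0],[0,-0.006,0,0.014,0,0.07,0],[0,-0.005,0,0.014,0,0.07,0]]}}

```text
t: 7.82
tcp_pos: [0.6517, -0.1401, 0.1093]
tcp_rot: [-0.031, 0.999, 0.001, 0.012]
wrist_force: [-0.3, -0.1, 0.4]
opening: -0.0003
```

```bash
python3 - <<'E'
from chk import *
s=arm.observe();print(s['t'],s['wrist_force'],tip(s))
show(rows(s,[pose(.053,.080,0)],step=.005))
E
```

```text
7.825 [-0.34455225 -0.09388149  0.40260713] (array([ 0.04839731, -0.00054264,  0.08429886]), np.float64(1.3942701323857831))
[[0, -0.006, 0.001, 0.006, 0.001, 0.024, -0.001], [0, -0.006, 0.001, 0.005, 0.001, 0.024, -0.001]]
```

Request:
{"fn": "move_arm", "kwargs": {"increments": [[0,-0.006,0,0.006,0,0.02,0],[0,-0.006,0,0.006,0,0.02,0],[0,0,0,0.006,0,0,0]]}}

```text
t: 8.2
tcp_pos: [0.6573, -0.1396, 0.1025]
tcp_rot: [-0.031, 1.0, 0.001, 0.001]
wrist_force: [-7.4, 4.8, 19.9]
opening: -0.0
```

Request:
{"fn": "move_arm", "kwargs": {"increments": [[0,0,0,0.006,0,0,0],[0,0,0,0,0,0,0]]}}

```text
t: 8.45
tcp_pos: [0.6575, -0.1397, 0.1033]
tcp_rot: [-0.031, 1.0, 0.001, 0.002]
wrist_force: [1.3, 0.8, -0.9]
opening: 0.0002
```

```bash
python3 - <<'E'
from chk import *
s=arm.observe();print(s['t'],s['wrist_force'],tip(s))
E
```

```text
8.45 [ 1.33442133  0.77771191 -0.91940734] (array([ 0.05369254, -0.00045624,  0.07828096]), np.float64(0.2717723350401677))
```

It reached the stop: the force went to 20 N with the tip at z≈0.078, where the plate top is expected at 0.0775. I'll retract straight up and back, clear of the view.

Request:
{"fn": "move_arm", "kwargs": {"increments": [[0,0,0,-0.1,0,0,0],[0,0,0,-0.14,0,0,0],[0,0,0,-0.14,0,0,0],[0,0.1,0,-0.1,0,0,0],[0,0.14,0,0,0,0,0]]}}

```text
t: 9.07
tcp_pos: [0.56, -0.1456, 0.2995]
tcp_rot: [-0.031, 1.0, 0.001, 0.002]
wrist_force: [-0.3, -0.1, -0.4]
opening: 0.0001
```

Request:
{"fn": "move_arm", "kwargs": {"increments": [[0,0.14,0,0,0,0,0],[0,0.1,0,0,0,0,0],[0,0,0,0,0,0,0],[0,0,0,0,0,0,0]]}}

```text
t: 9.57
tcp_pos: [0.4589, -0.1527, 0.3003]
tcp_rot: [-0.03, 1.0, 0.002, 0.005]
wrist_force: [0.1, 0.9, -0.3]
opening: -0.0003
```

```bash
python3 - <<'E'
from chk import *
s=arm.observe();print(s['t'],s['wrist_force'],s['tcp_pos'])
check("s8")
p=cv2.imread("pics/s8_full.png")
p2,d=arm.grab_frame("top");cv2.imwrite("pics/top8.png",p2[:,:,::-1])
W=cloud(d,arm.calibration("top"));q=(W-H)@Rz
m=(q[...,0]>.02)&(q[...,0]<.072)&(abs(q[...,1])<.038)&(q[...,2]>.05)&(q[...,2]<.12)
A=q[m];print(m.sum(),'plate slope deg',np.degrees(np.arctan(np.polyfit(A[:,0],A[:,2],1)[0])),np.median(A[:,2]))
p,d=arm.grab_frame("scene");W=cloud(d,arm.calibration("scene"));q=(W-H)@Rz
m=(q[...,0]>.02)&(q[...,0]<.072)&(abs(q[...,1])<.038)&(q[...,2]>.05)&(q[...,2]<.12)
A=q[m];print(m.sum(),'plate slope deg',np.degrees(np.arctan(np.polyfit(A[:,0],A[:,2],1)[0])),np.median(A[:,2]))
E
```

```text
9.575 [ 0.07123952  0.92854947 -0.25685158] [ 0.45887883 -0.15274317  0.30029888]
template px -10.0 6.75 score 0.49 shift mm [  2.8 -31.8]
white n 1177
u pct [-0.124  0.042  0.093] z [0.065 0.079 0.665]
angle via median 175.2
439 plate slope deg 1.0322196752032167 0.0769354960324955
596 plate slope deg -0.22348221658893985 0.07823026752785134
```

View pics/s8.png

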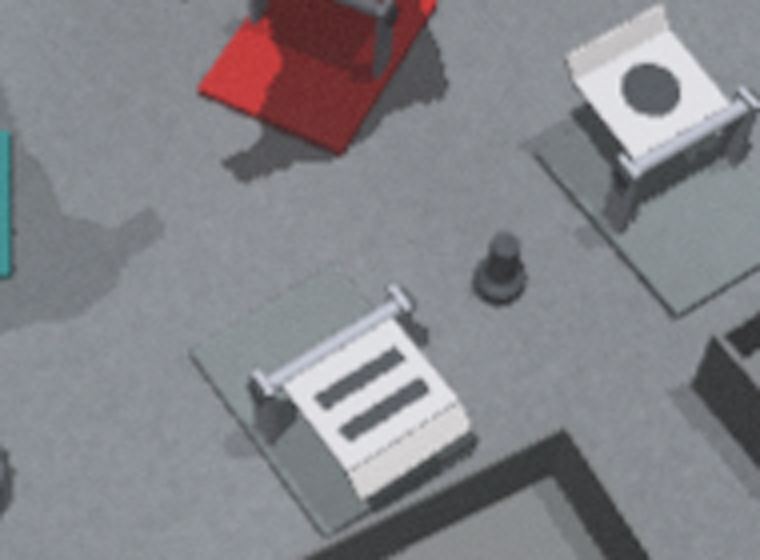

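View pics/s8_full.png

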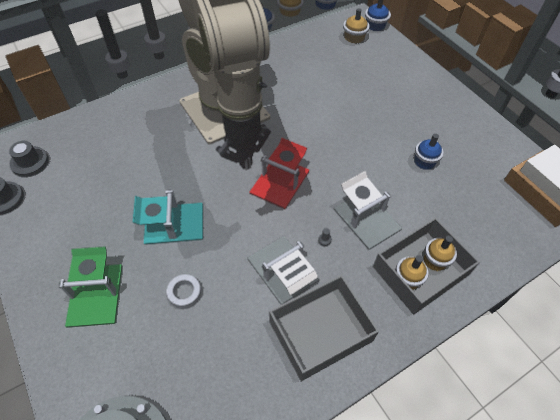

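The paddle lies flat with its two-bar face up at crop (375,395). Its slope measures 0–1° and its top is at 77–78 mm. The stand's corner at crop (325,533) hasn't moved since the early 4 mm creep, and nothing else has moved. The template match is void in this view because the paddle now covers the patch it uses. Handing in.

```bash
python3 -c "
from plant import arm
print(arm.observe()['qvel'].round(3));print(arm.finish_job())"
```

```text
[-0.001  0.007 -0.003 -0.001  0.002  0.001 -0.   ]
the job is handed in; nothing more can be done
None
```

I flipped the empty bin's paddle over its hinge and it now lies flat on the bin side with the two-bar face up. The job is handed in, at about 9.7 s of the 48 s allowed; no verdict was reported.

**How:** I hooked the closed fingertips under the lip with the tool tilted about 28°. A larger tilt was out of the arm's reach. I followed the paddle's arc over the hinge and pressed it down to its stop with about 20 N. Then I backed off clear of everything.

**Last checks that agreed:**
- **Paddle:** its slope measures +1.0° from the top camera and −0.2° from the scene camera. Its top is at 77–78 mm, against 77.5 mm expected.
- **Other things:** the stocked bin's marker, the stud, the bearing ring and the chamber look unmoved in the final picture. I judged these by eye and did not measure them.

**Checks that fell short:**
- **Stand shift:** the stand crept about 4 mm forward during the first lift, then held still; the limit is 30 mm.
- **Final shift check:** the image match gave a false 32 mm with a low score (0.49), because the paddle now covers the patch it compares. I went by the base plate's corner instead, which had not moved since the 4 mm reading.

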